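Back the candle-filling carousel one notch

TASK

The carousel of the candle filler has been turned one notch too far and an unfilled glass has gone past the spout. With a fingertip throw the ratchet pawl up out of its notch by its ball lever, push the carousel backward (clockwise from above) one notch, by one of its upright pins, so that the missed glass stands under the spout again, then tip the pawl back down so that it drops fully into its notch. Do not lift or tip any glass, and leave the other things on the table where they are.

Things in the scene. Friction and masses are not known exactly. Their poses are not given: they have to be found in the camera images.
- filler: Candle filler, fixed: round base 300 mm across with a carousel disc, kettle on a column, pawl on a bracket. Origin: the carousel's axis at table height, z up. Azimuths are in its frame, counter-clockwise from x: spout at -90 deg, pawl nose at 135 deg and 131 mm out. Kettle 222 mm out at -90 deg, 124 mm across, 165 to 332 mm high; its tap pipe runs in to the spout 197 mm up.
- carousel (a joint): Angle of the disc, rad, 0 at the start. Positive: forward, counter-clockwise from above; backward is negative; one of its eight notches is 0.785 rad. It turns stiffly (3 to 5 N at a hand pin) and stays where it is left. Disc 284 mm across, its face 44 mm and its notched rim (22 mm wide) 56 mm above the table.
- pawl (a joint): Angle of the pawl, rad: 0 fully down in a notch, 0.15 to 0.2 with the nose on the rim's top, 0.9 thrown back on its stop. Held by its weight alone (under 1 N at the ball): past about 0.5 it falls back and stays up, below that it falls down. Its 8 mm nose in the 17 mm notch has 4 mm of play before the square face that stops backward turning, 5 mm to the slope on the other side.
- pawl_pivot (a point): Point on the pawl's pivot axis in the plane in which its finger lever swings, 64 mm above the table. The axis is level and points outward along azimuth 135 deg; the pivot lies 60 mm clockwise of the nose (along azimuth +45 deg); this plane lies 165 mm out along azimuth 135 deg, clear of the disc. The bracket is 74 mm high, its back-stop pin 91 mm.
- pawl_ball (a point): Centre of the 22 mm steel ball on the pawl's finger lever (8 mm rod, 65 mm from the pivot). Pawl down: the lever stands up, ball 127 mm above the table and 17 mm before the pivot on the nose's side. Thrown back: ball 39 mm beyond the pivot, 116 mm high. Pushing it towards the pivot and over (azimuth +45 deg) lifts the pawl; pushing it back drops it.
- pawl_nose (a point): Middle of the underside of the pawl's nose, 47 mm above the table when it is down; the nose is 8 mm long and 14 mm wide.
- push_pin (a point): Top centre of one of the eight upright steel hand pins on the disc, 10 mm thick, top 88 mm above the table, 108 mm from the axis, midway between the glass nests. This one is at azimuth 202.5 deg of the filler at the start, on the robot's side, and the nests at 180 and 225 deg on either side of it are empty.
- spout (a point): Lower end of the brass filling spout, 147 mm above the table, 85 mm from the carousel axis, 41 mm above the rim of a glass that stands under it.
- glass_missed: The missed, unfilled votive glass 52 mm across and 62 mm tall, origin at the centre of its underside; stands loose in a nest of three 8 mm pegs on the carousel disc; at the start one notch (45 deg) counter-clockwise past the spout, 85 mm from the axis.
- glass_next: Empty votive glass 52 mm across and 62 mm tall, origin at the centre of its underside; stands loose in a nest of three 8 mm pegs on the carousel disc; under the spout at the start.
- candle_a: Filled votive glass 52 mm across and 62 mm tall, origin at the centre of its underside; stands loose in a nest of three 8 mm pegs on the carousel disc; two notches counter-clockwise past the spout at the start.
- candle_b: Filled votive glass 52 mm across and 62 mm tall, origin at the centre of its underside; stands loose in a nest of three 8 mm pegs on the carousel disc; three notches counter-clockwise past the spout at the start.
- candle_c: Filled votive glass 52 mm across and 62 mm tall, origin at the centre of its underside; stands loose in a nest of three 8 mm pegs on the carousel disc; four notches counter-clockwise past the spout at the start.
- candle_done: Finished candle in a votive glass, 52 mm across, 62 mm tall, on the table by the filler; origin under its centre. Leave alone.
- oil_bottle: Small amber bottle, 32 mm across, 85 mm tall, on the table by the filler; origin under its centre. Leave alone.
- foam_cup: White foam cup, 84 mm across, 95 mm tall; origin under its centre. Leave alone.
- red_bowl: Red bowl, 150 mm across, 60 mm tall; origin under its centre. Leave alone.
- ashtray: Round glass ashtray, 110 mm across, 36 mm tall; origin under its centre. Leave alone.
- tall_candle: Tall candle in a glass, 60 mm across, 200 mm tall; origin under its centre. Leave alone.
- wick_jar: Glass jar with a steel lid, 68 mm across, 85 mm tall; origin under its centre. Leave alone.
- card_deck: Deck of plain cards, 70 x 120 x 26 mm; origin under its centre. Leave alone.
Mind the look-alikes: they are no part of the job. What is shaped like the candle_b but orange or purple is not meant.

How it is judged:
On the way, in this order (a step that is already met when the one before it is completed fails the run):
1. the pawl is thrown up clear of the rim (value of joint pawl above 0.4 rad), for 0.1 s.
2. the carousel is pushed backward most of a notch (value of joint carousel below -0.6 rad), for 0.1 s.
At the end, for the whole second after the job is handed in: The carousel stands one notch (0.785 rad, within about 0.05) behind its start and is still, the pawl is down in its notch (below 0.05 rad), the missed glass is within 12 mm of the spout's axis, all five glasses stand upright on the disc, and the other things are within 30 mm of where they were (value of joint carousel between -0.835398 and -0.725398 rad and value of joint pawl below 0.05 rad and horizontal distance between glass_missed and spout below 0.012 m and not (velocity of joint carousel above 0.05 rad/s) and velocity of joint carousel above -0.05 rad/s and angle between each of glass_missed, glass_next, candle_a, candle_b, candle_c's own z axis and vertical below 0.1 rad and height (world z) of glass_missed between 0.038 and 0.05 m and height (world z) of glass_next between 0.038 and 0.05 m and height (world z) of candle_a between 0.038 and 0.05 m and height (world z) of candle_b between 0.038 and 0.05 m and height (world z) of candle_c between 0.038 and 0.05 m and distance of each of candle_done, oil_bottle, foam_cup, red_bowl, ashtray, tall_candle, wick_jar, card_deck from where it was at the start of the episode below 0.03 m); the robot touches nothing.
It fails at once if a glass on the carousel was lifted or tipped (height (world z) of any of glass_missed, glass_next, candle_a, candle_b, candle_c above 0.056 m or angle between any of glass_missed, glass_next, candle_a, candle_b, candle_c's own z axis and vertical above 0.35 rad).
It fails at once if a thing on the table was lifted, knocked over or pushed away (distance of any of candle_done, oil_bottle, foam_cup, red_bowl, ashtray, tall_candle, wick_jar, card_deck from where it was at the start of the episode above 0.03 m or angle between any of candle_done, oil_bottle, foam_cup, red_bowl, ashtray, tall_candle, wick_jar, card_deck's own z axis and vertical above 0.35 rad).
It also fails if it takes over 51 s, if anything falls off the work surface, if the arm or the gripper's body presses on something with over 40 N, if the wrist force passes 120 N, or if a joint passes its speed limit or range.

ROBOT

A 6-joint arm with a two-finger parallel gripper is mounted at the origin on the work surface. World frame = base frame: x ahead of the robot, y to its left, z up, the work surface at z = 0. Lengths are in m, angles in rad, forces in N, time in s.
With the tool pointing down it reaches from about 0.35 to 0.975 m from the base axis. Payload 4.9 kg.
Tool frame: the origin (TCP) lies midway between the tips of the shut fingers; the grasp point (between the pads) lies behind it (manip.grasp_offset is the y of the grasp point in the tool frame, in m); y points along the fingers, z is the direction in which the jaws open and shut, and the axes are right-handed (so a half turn about y gives the same grasp; the last joint's range is limited). The gripper opens to 85 mm and grips with 20 to 120 N. Pads are 22 mm wide; open, the fingers measure 114 mm over their backs; the gripper's body (76 mm by 85 mm) begins 54 mm behind the grasp point. The pads swing forward as they close: fully open they stand 13 mm farther back than shut.
Start: joints at [-1.46, 0.053, 1.613, -0, 1.476, -0.119], TCP at [0.142, -0.609, 0.231] pointing down, gripper open.
Joint ranges: [-3.01, 3.01], [-1.01, 2.22], [0.06, 2.58], [-1.02, 4.17], [0.09, 2.62], [-3.14, 3.14]. Speed limits (rad/s): [2.57, 2.57, 3.14, 3.14, 3.14, 3.14].

INTERFACE

Orientations are given as a unit quaternion [w, x, y, z].
In Python, from plant import manip gives the robot as it stands. The module is installed in compiled form; this text tells all that it offers.
- The arm moves only by the shell command python3 -m jog 'ROWS'. ROWS is a JSON object of lists of equal length, an entry for each row: "offset": the shift along the world's x, y, z in units of 50 mm (1.0 is 50 mm), a list of three; "angular": the turn, a rotation vector about the world's x, y, z in units of 6 degrees (1.0 is 6 degrees), a list of three; "jaw": the finger opening in mm, from 0 to 85.4. In form: {"offset": [[tx, ty, tz], ...], "angular": [[ax, ay, az], ...], "jaw": [jaw, ...]}. A call has 1 to 12 rows; each row shifts and turns the commanded pose from where the row before left it; what a row does not reach is not made up. A row lasts 1/10 s, in which the tool goes at most 50 mm and 8.59 degrees, less where a joint would pass 70% of its speed; a pose out of reach is approached as far as the arm can. A call is refused whole if a number of a shift passes 1 or a number of a turn 1, either way. A call with a gripper value outside its range is refused whole. The fingers move at their own pace and stop on an object; the grip force is fixed at half the most. Time passes only in rows, so rows that do not move let the fingers close. It gives the time, the measured TCP pose, the force and the opening at its end, in the units of the state.
- manip.state(): the state, without advancing time (a new reading comes with each control period).
- manip.grab_frame(name): name is "scene" or "top" or "wrist"; returns the picture (480x640x3 uint8, blue, green, red); there is no depth.
- manip.camera_model(name): a dict with "fx", "fy", "cx", "cy" (pixels), "k1" (the pictures are not rectified: a ray, as slopes to the right and down, at radius r is drawn at 1 + k1 r^2 times it, then the intrinsics apply), "rvec" (rotation vector, rad) and "tvec" (3), from world to camera coordinates, as OpenCV has them; the wrist camera has in their place "mount" (4x4, takes a point from camera to tool coordinates, whose origin is the TCP and whose axes are the tool frame's). Camera axes: x right, y down, z forward; pixel columns grow to the right and rows downward; lengths in m; the calibration is good to about 2 mm. A picture is of the moment at which its call begins: read the wrist's pose just before it. camera_model takes no time and is no camera call.
- manip.job_done(): hands the job in, once; it reports no verdict.
The state is a dict: "time": time; "joint_pos": joint angles; "joint_vel": joint speeds; "joint_efforts": joint torques, N m; "tool_pos": TCP position; "tool_rot": TCP orientation; "contact_force": force on the tool from outside, world axes, zero at the start; "ft_torque": the same for the moment, N m; "gripper_width": opening from 0.0 (shut) to 1.0 (fully open).
Only numpy, scipy, OpenCV 4.12 (cv2) and the standard library are available. Lean on these libraries where they do the work, as an engineer would, in place of code of your own. Each camera call takes 0.05 s, during which the arm holds its last target.

## Working session

There is one attempt and no reset: what is moved stays moved. The work goes in short steps, Python scripts to look and compute and a shell command to move; the robot and the scene stay as the last step left them, time stands still between calls to the robot, and variables do not carry over. Pictures are saved under pics/ and viewed, and the job is handed in when it is done.

```bash
mkdir -p pics; ls
python3 - <<'E'
from plant import manip
import cv2
for n in ["scene","top","wrist"]:
    im=manip.grab_frame(n); cv2.imwrite(f"pics/{n}0.png",im)
    print(n,manip.camera_model(n))
s=manip.state()
for k,v in s.items(): print(k,v)
print(manip.grasp_offset)
E
```

```text
pics
scene {'fx': 467.0162990008482, 'fy': 467.0162990008482, 'cx': 319.4463268987841, 'cy': 240.85915589738022, 'k1': -0.06618173070779351, 'rvec': array([ 1.88076418,  1.95827422, -0.54977923]), 'tvec': array([ 0.04589714, -0.36504201,  1.41893596])}
top {'fx': 486.7746344359697, 'fy': 486.7746344359697, 'cx': 318.6869660103279, 'cy': 238.11265708776907, 'k1': 0.015812823077674204, 'rvec': array([ 2.1327504 , -2.13460105,  0.17145948]), 'tvec': array([-0.01368035,  0.48291475,  1.47254161])}
wrist {'fx': 407.610998757005, 'fy': 407.610998757005, 'cx': 322.18180561149546, 'cy': 244.01037467169783, 'k1': -0.06186705016529737, 'mount': array([[-2.37468474e-04,  9.63882740e-01,  2.66326880e-01,
        -6.78994910e-02],
       [ 3.90036589e-04, -2.66326778e-01,  9.63882719e-01,
        -1.42374062e-01],
       [ 9.99999896e-01,  3.32768986e-04, -3.12705323e-04,
         1.10140944e-03],
       [ 0.00000000e+00,  0.00000000e+00,  0.00000000e+00,
         1.00000000e+00]])}
time 0.15
joint_pos [-1.45999866e+00  5.32425832e-02  1.61401185e+00 -1.15424007e-06
  1.47600826e+00 -1.18970060e-01]
joint_vel [ 0.00035134 -0.00164453 -0.00489621 -0.00159567 -0.00169894  0.00076694]
joint_efforts [-3.47140722e-04 -3.94244349e+01 -3.70722342e+01 -1.50242477e-04
  4.62882439e-03  2.26908753e-05]
tool_pos [ 0.1423069 -0.6080668  0.2303024]
tool_rot [ 0.0810586  -0.08105459  0.7030358  -0.70185491]
contact_force [ 0.68340562  0.58592162 -0.09216949]
ft_torque [-0.00080595  0.01497627 -0.02032347]
gripper_width 0.9971565817390629
-0.0187
```

View pics/scene0.png

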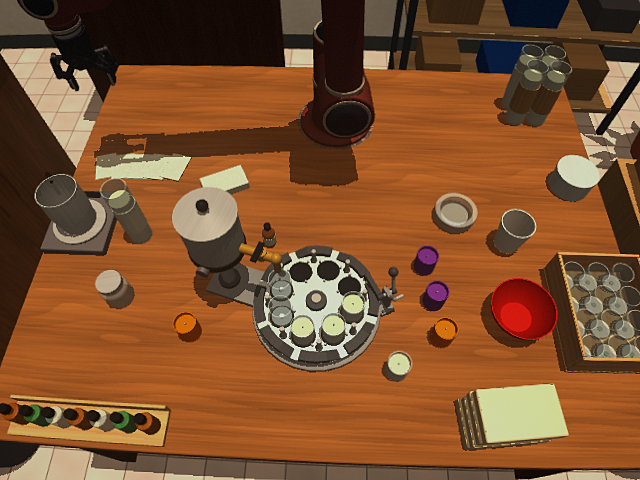

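View pics/top0.png

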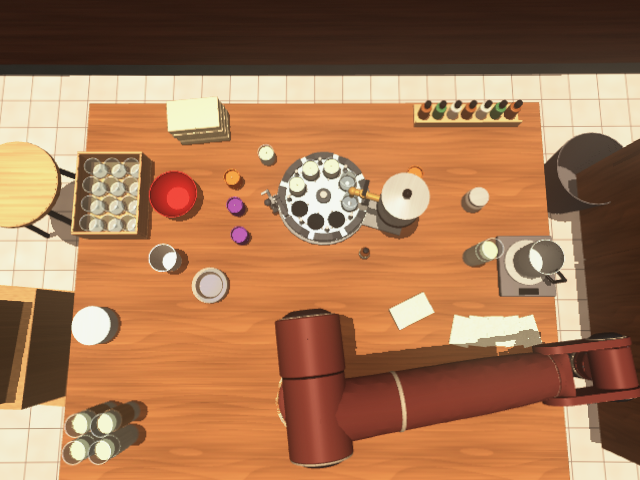

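View pics/wrist0.png

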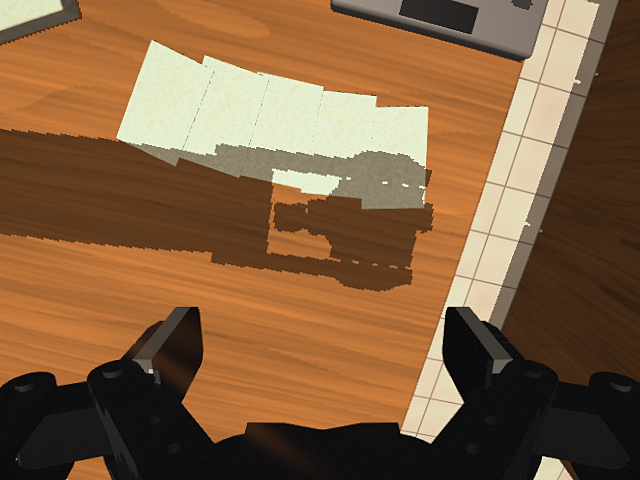

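The scene view shows the filler's disc around (317,300), pawl ball at (393,271), kettle at (205,215). The top view shows the disc at (323,196) and the pawl at (270,200).

```bash
cat > h.py <<'E'
import numpy as np, cv2
from scipy.spatial.transform import Rotation as R
def K(c): return np.array([[c['fx'],0,c['cx']],[0,c['fy'],c['cy']],[0,0,1.]])
def pose(c,st=None):
    if 'mount' in c:
        q=st['tool_rot']; T=np.eye(4); T[:3,:3]=R.from_quat([q[1],q[2],q[3],q[0]]).as_matrix(); T[:3,3]=st['tool_pos']
        M=T@c['mount']; return M[:3,:3],M[:3,3]
    r=cv2.Rodrigues(c['rvec'])[0]; return r.T,-r.T@c['tvec']
def ray(c,uv,st=None):
    A,o=pose(c,st)
    x=(uv[0]-c['cx'])/c['fx'];y=(uv[1]-c['cy'])/c['fy'];k=c['k1']
    a,b=x,y
    for _ in range(20):
        s=1+k*(a*a+b*b); a,b=x/s,y/s
    d=A@np.array([a,b,1.]); return o,d/np.linalg.norm(d)
def onz(c,uv,z,st=None):
    o,d=ray(c,uv,st); return o+d*(z-o[2])/d[2]
def tri(rs):
    S=np.zeros((3,3));b=np.zeros(3)
    for o,d in rs:
        P=np.eye(3)-np.outer(d,d);S+=P;b+=P@o
    p=np.linalg.solve(S,b); return p,[np.linalg.norm((np.eye(3)-np.outer(d,d))@(p-o)) for o,d in rs]
def proj(c,p,st=None):
    A,o=pose(c,st); q=A.T@(np.asarray(p,float)-o); a,b=q[0]/q[2],q[1]/q[2]; s=1+c['k1']*(a*a+b*b)
    return np.array([c['fx']*a*s+c['cx'],c['fy']*b*s+c['cy']])
E
python3 - <<'E'
import cv2
a=cv2.imread('pics/scene0.png')[220:380,240:440]; cv2.imwrite('pics/sc_crop.png',cv2.resize(a,(800,640)[:2] if 0 else (750,600),interpolation=cv2.INTER_CUBIC))
a=cv2.imread('pics/top0.png')[140:260,250:410]; cv2.imwrite('pics/top_crop.png',cv2.resize(a,(800,600),interpolation=cv2.INTER_CUBIC))
E
```

```text
(no output)
```

View pics/sc_crop.png

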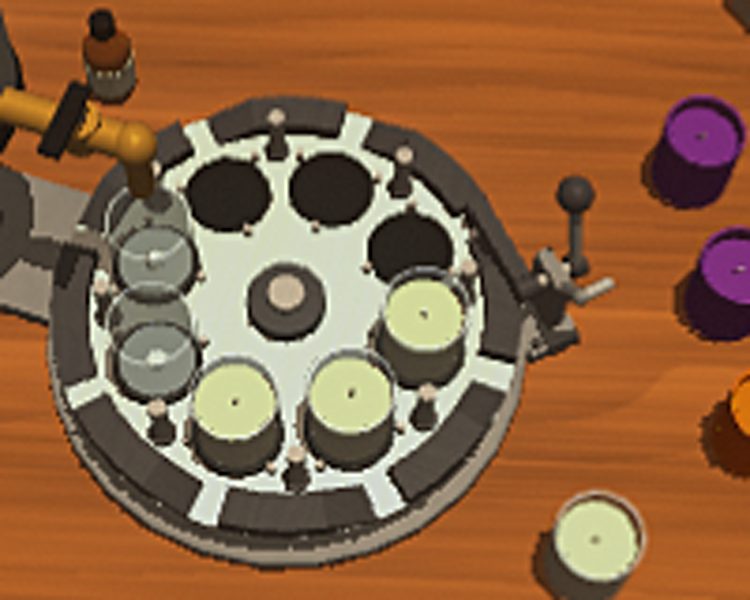

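View pics/top_crop.png

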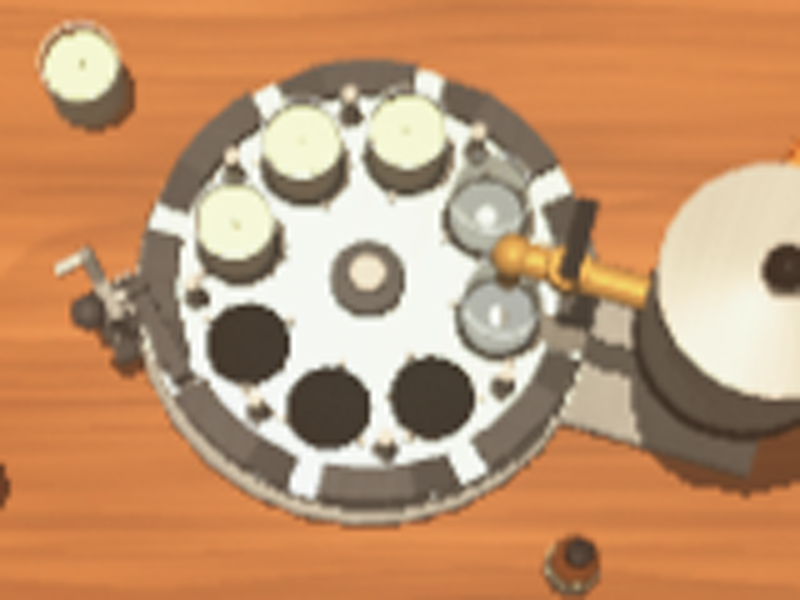

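Run:
```python
from plant import manip
from h import *
S=manip.camera_model('scene');T=manip.camera_model('top')
s=lambda u,v:(240+(u+.5)/3.75-.5,220+(v+.5)/3.75-.5)
t=lambda u,v:(250+(u+.5)/5-.5,140+(v+.5)/5-.5)
print('cams',pose(S)[1],pose(T)[1])
hub=tri([ray(S,s(287,293)),ray(T,t(367,273))]);print('hub',hub)
ball=tri([ray(S,s(576,195)),ray(T,t(88,312))]);print('ball',ball)
ps=[onz(S,s(*p),.088) for p in [(277,118),(404,155),(468,266),(428,390),(295,453),(157,406)]]
for p in ps: print('S',p[:2])
pt=[onz(T,t(*p),.088) for p in [(348,92),(478,129),(232,157),(197,290),(260,405),(387,445),(503,383)]]
for p in pt: print('T',p[:2])
def fit(P):
    P=np.array(P)[:,:2]; A=np.c_[2*P,np.ones(len(P))]; x=np.linalg.lstsq(A,(P**2).sum(1),rcond=None)[0]
    return x[:2],np.sqrt(x[2]+x[:2]@x[:2])
print(fit(ps),fit(pt))
for P in(ps,pt):
    c=fit(P)[0]
    print([round(np.degrees(np.arctan2(*(p[:2]-c)[::-1])),1) for p in P])
```

```text
cams [1.04733702 0.0013704  1.02558509] [ 0.2351735  -0.02030256  1.53168333]
hub (array([ 0.61659853, -0.02756268,  0.0653983 ]), [np.float64(8.247585699539996e-05), np.float64(8.247585699540975e-05)])
ball (array([0.57679538, 0.13801181, 0.12808554]), [np.float64(0.00013078687249664297), np.float64(0.00013078687249672323)])
S [ 0.50936414 -0.03826833]
S [0.53232433 0.04036466]
S [0.60528887 0.07882129]
S [0.68346111 0.05565524]
S [ 0.72348092 -0.01800209]
S [ 0.6991456  -0.09692093]
T [ 0.72579612 -0.01601453]
T [ 0.70188653 -0.09610224]
T [0.68427974 0.05538835]
T [0.60021726 0.07614804]
T [0.52865934 0.0373586 ]
T [ 0.5039498  -0.03938688]
T [ 0.54203971 -0.1097549 ]
(array([ 0.61617058, -0.02812594]), np.float64(0.10768060118087695)) (array([ 0.61537142, -0.03025392]), np.float64(0.10963432437348265))
[np.float64(-174.6), np.float64(140.8), np.float64(95.8), np.float64(51.2), np.float64(5.4), np.float64(-39.7)]
[np.float64(7.3), np.float64(-37.3), np.float64(51.2), np.float64(98.1), np.float64(142.1), np.float64(-175.3), np.float64(-132.7)]
```

Run:
```python
from plant import manip
from h import *
S=manip.camera_model('scene');T=manip.camera_model('top')
s=manip.state();q=s['tool_rot'];M=R.from_quat([q[1],q[2],q[3],q[0]]).as_matrix();print(M.round(3))
for n,p,z in [('tallcandle',(489,249),.2),('bottle',(364,252),.085),('p1',(240,235),.062),('p2',(235,205),.062),('or',(232,177),.062),('done',(266,153),.062),('or2',(415,173),.06),('kettle',(407,194),.34),('ashtray',(210,285),.03),('cup',(163,258),.09),('bowl',(174,195),.06),('jar',(478,197),.085),('deck',(411,310),.026)]:
    print(n,onz(T,p,z)[:2].round(3))
print(tri([ray(S,(203,206)),ray(T,(407,194))]))
```

```text
[[-0.974 -0.     0.228]
 [-0.228  0.002 -0.974]
 [-0.    -1.    -0.002]]
tallcandle [ 0.425 -0.484]
bottle [ 0.433 -0.15 ]
p1 [0.489 0.227]
p2 [0.583 0.245]
or [0.673 0.257]
done [0.751 0.152]
or2 [ 0.686 -0.316]
kettle [ 0.545 -0.238]
ashtray [0.339 0.321]
cup [0.415 0.45 ]
bowl [0.616 0.436]
jar [ 0.602 -0.5  ]
deck [ 0.262 -0.296]
(array([ 0.55128769, -0.240923  ,  0.316082  ]), [np.float64(0.0010318078512464683), np.float64(0.0010318078512465338)])
```

Candidates I considered:
- **Lever ball:** scene (393,271), top (267,202). This is the only ball on a rod; the bottle cap at scene (268,228) and the kettle knob at (203,206) are not it.
- **Push pin:** the pins next to empty nests are at top (302,221), (327,229) and (350,216). The one at azimuth 202.5° (world about 185.5°) is (327,229).
- **Look-alikes:** the purple and orange glasses in the scene view, which stay untouched.

Next I move over there for a close wrist crop.

```bash
python3 -m jog '{"offset":[[0.4,0.77,0.25],[0.4,0.77,0.25],[0.4,0.77,0.25],[0.4,0.77,0.25],[0.4,0.77,0.25],[0.4,0.77,0.25],[0.4,0.77,0.25],[0.4,0.77,0.25],[0.3,0.9,0],[0.3,0.9,0],[0.3,0.9,0],[0.3,0.9,0]],"angular":[[0,0,0],[0,0,0],[0,0,0],[0,0,0],[0,0,0],[0,0,0],[0,0,0],[0,0,0],[0,0,0],[0,0,0],[0,0,0],[0,0,0]],"jaw":[0,0,0,0,0,0,0,0,0,0,0,0]}'
```

```text
time: 1.35
tool_pos: [0.3624, -0.1187, 0.3312]
tool_rot: [-0.081, 0.081, -0.702, 0.703]
contact_force: [1.4, -0.8, -0.1]
gripper_width: 0.002
```

```bash
python3 -m jog '{"offset":[[0.45,0.63,-0.1],[0.45,0.63,-0.1],[0.45,0.63,-0.1],[0.45,0.63,-0.1],[0.45,0.63,-0.1],[0.45,0.63,-0.1],[0.45,0.63,-0.1],[0,0,0]],"angular":[[0,0,0.35],[0,0,0.35],[0,0,0.35],[0,0,0.35],[0,0,0.35],[0,0,0.35],[0,0,0.35],[0,0,0]],"jaw":[0,0,0,0,0,0,0,0]}'
python3 - <<'E'
from plant import manip
import cv2,json,numpy as np
s=manip.state(); im=manip.grab_frame('wrist'); cv2.imwrite('pics/w1.png',im)
json.dump({k:np.asarray(v).tolist() for k,v in s.items()},open('w1.json','w')); print(s['tool_pos'],s['joint_pos'])
E
```

```text
time: 2.15
tool_pos: [0.5205, 0.1029, 0.294]
tool_rot: [0.171, -0.173, 0.687, -0.685]
contact_force: [-0.2, -0.6, 0.2]
gripper_width: 0.004
[0.52046131 0.1029025  0.29401978] [ 5.43045125e-02 -2.02135946e-01  1.75083499e+00  1.07835845e-03
  1.59640419e+00  1.13406260e+00]
```

View pics/w1.png

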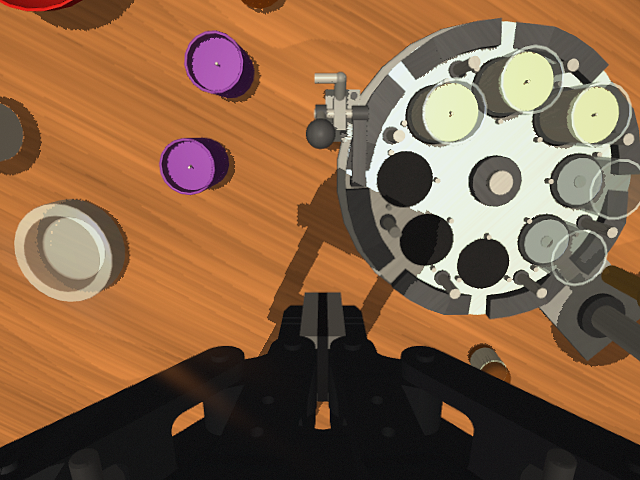

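The wrist view shows the lever ball at (320,134), the hub at (500,183), empty nests at (405,179), (427,238) and (483,262), and the chosen pin's top near (455,293). I'll crop to refine.

Run:
```python
import cv2
im=cv2.imread('pics/w1.png')
a=cv2.resize(im[50:250,270:470],(600,600),interpolation=cv2.INTER_CUBIC)
b=cv2.resize(im[150:310,420:580][:,:],(0,0),fx=3.75,fy=3.75,interpolation=cv2.INTER_CUBIC)
cv2.imwrite('pics/w1a.png',a);cv2.imwrite('pics/w1b.png',im[210:310,370:470].repeat(6,0).repeat(6,1))
```

```text
(no output)
```

View pics/w1a.png

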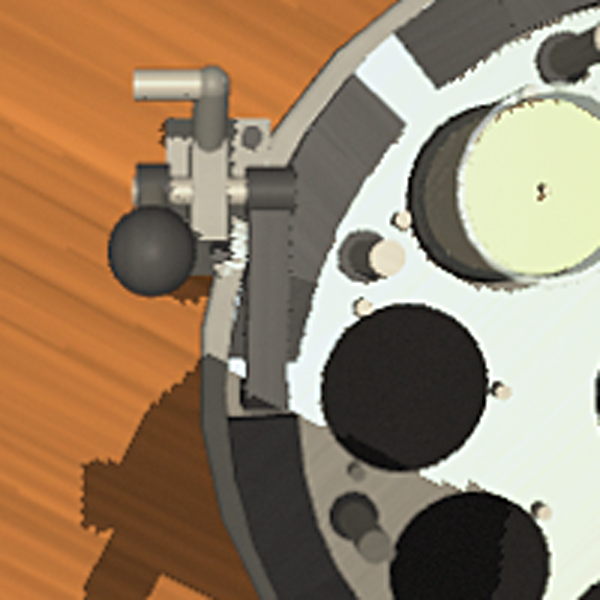

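View pics/w1b.png

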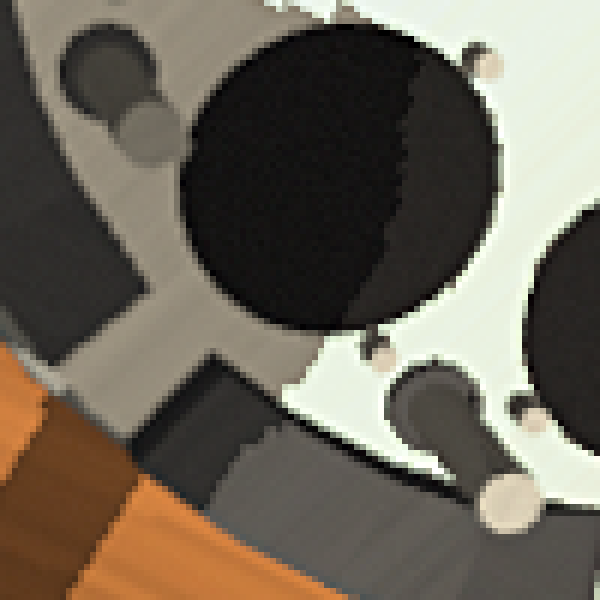

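Run:
```python
from plant import manip
from h import *; import json
S=manip.camera_model('scene');T=manip.camera_model('top');W=manip.camera_model('wrist');st=json.load(open('w1.json'))
s=lambda u,v:(240+(u+.5)/3.75-.5,220+(v+.5)/3.75-.5)
t=lambda u,v:(250+(u+.5)/5-.5,140+(v+.5)/5-.5)
def go(n,a,b,w):
    r=[ray(S,s(*a)),ray(T,t(*b)),ray(W,w,st)]
    print(n,[x.round(4) for x in (tri(r)[0],np.array(tri(r)[1]),tri(r[:1]+r[2:])[0])])
go('ball',(576,195),(88,312),(320.5,133.5))
go('pin202',(277,118),(387,445),(454.7,293.3))
go('pin157',(404,155),(260,405),(395.5,231.8))
go('pin112',(468,266),(197,290),(398.8,135.5))
go('hub',(287,293),(367,273),(500,183))
c=np.array([.616,-.0285]);a=np.radians(-17)
def L(x,y,z): return np.r_[c+[x*np.cos(a)-y*np.sin(a),x*np.sin(a)+y*np.cos(a)],z]
for az in (22.5,67.5,112.5,157.5,202.5,247.5):
    p=L(.108*np.cos(np.radians(az)),.108*np.sin(np.radians(az)),.088); print(az,p.round(4),proj(W,p,st).round(1))
p=L(-.0863,.1471,.127);print('ball',p.round(4),proj(W,p,st).round(1))
```

```text
ball [array([0.5775, 0.1367, 0.1294]), array([0.0012, 0.0014, 0.0024]), array([0.5789, 0.136 , 0.1329])]
pin202 [array([ 0.5077, -0.0402,  0.0851]), array([0.0018, 0.0032, 0.004 ]), array([ 0.5127, -0.0382,  0.0943])]
pin157 [array([0.5318, 0.0381, 0.0854]), array([0.0025, 0.0027, 0.0037]), array([0.5367, 0.0397, 0.0966])]
pin112 [array([0.6043, 0.0772, 0.0845]), array([0.0019, 0.0032, 0.0036]), array([0.6073, 0.078 , 0.0929])]
hub [array([ 0.617 , -0.0281,  0.0679]), array([0.001 , 0.0011, 0.0013]), array([ 0.6178, -0.0281,  0.0695])]
22.5 [ 0.7235 -0.0181  0.088 ] [569.6  65.9]
67.5 [0.6847 0.0548 0.088 ] [470.7  62.7]
112.5 [0.6056 0.079  0.088 ] [395.3 136.2]
157.5 [0.5327 0.0402 0.088 ] [390.8 232.7]
202.5 [ 0.5085 -0.0389  0.088 ] [450.7 294.3]
247.5 [ 0.5473 -0.1118  0.088 ] [537.6 294.1]
ball [0.5765 0.1374 0.127 ] [315.8 134. ]
```

```bash
python3 -m jog '{"offset":[[0.15,0.12,-0.9],[0.15,0.12,-0.9],[0,0,-0.9],[0,0,-0.6],[0,0,-0.34],[0,0,0]],"angular":[[0,0,0],[0,0,0],[0,0,0],[0,0,0],[0,0,0],[0,0,0]],"jaw":[0,0,0,0,0,0]}'
python3 - <<'E'
from plant import manip
import cv2,json,numpy as np
im=manip.grab_frame('scene'); cv2.imwrite('pics/s1.png',cv2.resize(im[180:360,280:480],(800,720)[:2] if 0 else (660,594)))
im=manip.grab_frame('wrist'); cv2.imwrite('pics/w2.png',im)
E
```

```text
time: 2.8
tool_pos: [0.5321, 0.1109, 0.111]
tool_rot: [0.167, -0.172, 0.687, -0.686]
contact_force: [0.2, -0.3, 0.1]
gripper_width: -0.001
```

View pics/s1.png

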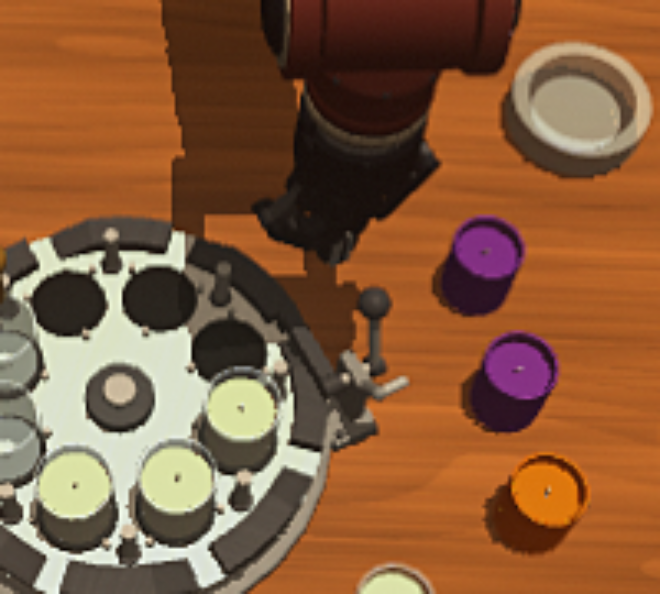

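View pics/w2.png

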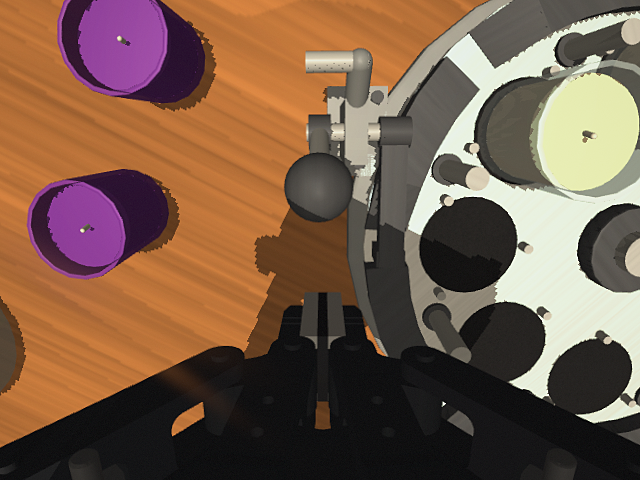

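The ball at wrist (319,187) is straight ahead of the shut fingertips at (322,292). I push along azimuth 28°.

```bash
python3 -m jog '{"offset":[[0.16,0.085,0],[0.16,0.085,0],[0.16,0.085,0],[0.16,0.085,0],[0.16,0.085,0],[0.16,0.085,0],[0.16,0.085,0],[0.16,0.085,0],[0,0,0]],"angular":[[0,0,0],[0,0,0],[0,0,0],[0,0,0],[0,0,0],[0,0,0],[0,0,0],[0,0,0],[0,0,0]],"jaw":[0,0,0,0,0,0,0,0,0]}'
python3 - <<'E'
from plant import manip
import cv2,json,numpy as np
im=manip.grab_frame('wrist'); cv2.imwrite('pics/w3.png',im)
E
```

```text
time: 3.8
tool_pos: [0.5998, 0.1465, 0.1144]
tool_rot: [-0.171, 0.17, -0.686, 0.686]
contact_force: [-0.2, 0.4, 0.3]
gripper_width: 0.002
```

View pics/w3.png

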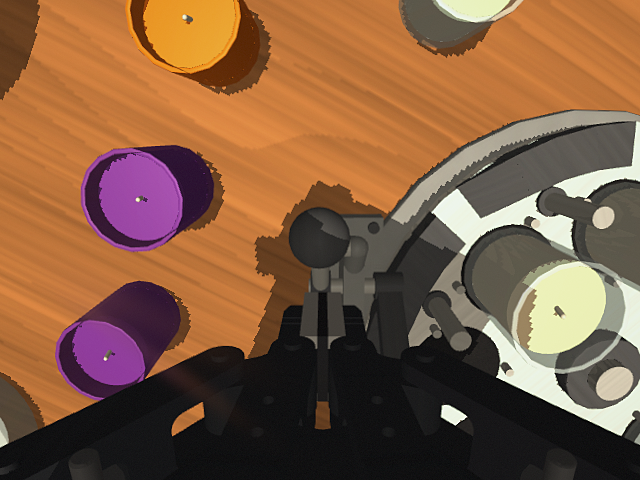

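The ball has gone over to (320,238), clear of the fingertips. I lift, go above the pin and open the jaws to straddle it.

```bash
python3 -m jog '{"offset":[[-0.1,-0.05,0.8],[0,0,0.8],[-0.3,-0.6,0.2],[-0.3,-0.65,0],[-0.3,-0.65,0],[-0.3,-0.65,0],[-0.3,-0.6,0],[-0.2,-0.53,0],[0,0,0],[0,0,0]],"angular":[[0,0,0],[0,0,0],[0,0,-0.6],[0,0,-0.6],[0,0,-0.6],[0,0,-0.6],[0,0,-0.6],[0,0,-0.75],[0,0,0],[0,0,0]],"jaw":[0,0,0,26,26,26,26,26,26,26]}'
python3 - <<'E'
from plant import manip
import cv2,json,numpy as np
from h import *
s=manip.state(); im=manip.grab_frame('wrist'); cv2.imwrite('pics/w4.png',im)
W=manip.camera_model('wrist')
print(s['tool_pos'],s['joint_pos'].round(2),proj(W,s['tool_pos'],s),proj(W,[.5085,-.039,.088],s))
q=s['tool_rot'];print(R.from_quat([q[1],q[2],q[3],q[0]]).as_matrix().round(3))
im=manip.grab_frame('scene'); cv2.imwrite('pics/s4.png',cv2.resize(im[180:360,240:440],(660,594)))
E
```

```text
time: 4.85
tool_pos: [0.5086, -0.0407, 0.2044]
tool_rot: [0.033, -0.033, 0.706, -0.706]
contact_force: [-0.2, 0.1, 0.0]
gripper_width: 0.303
[ 0.50864761 -0.04073059  0.2043919 ] [-0.23 -0.21  1.9   0.    1.45  1.25] [319.62012849 316.44030457] [318.18291285 238.96226417]
[[-0.996  0.     0.093]
 [-0.093  0.    -0.996]
 [-0.    -1.    -0.   ]]
```

View pics/w4.png

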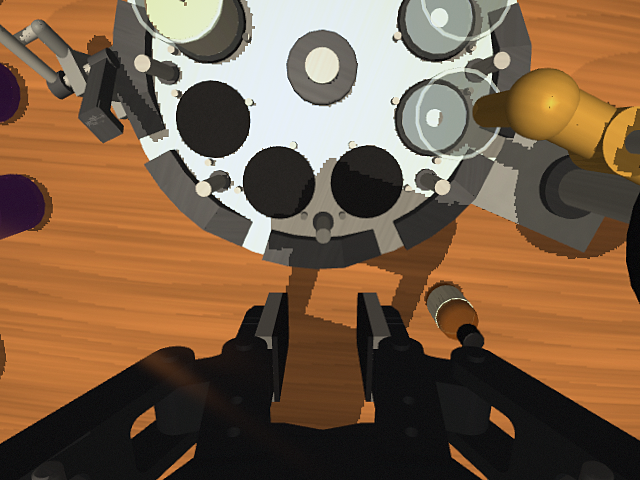

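View pics/s4.png

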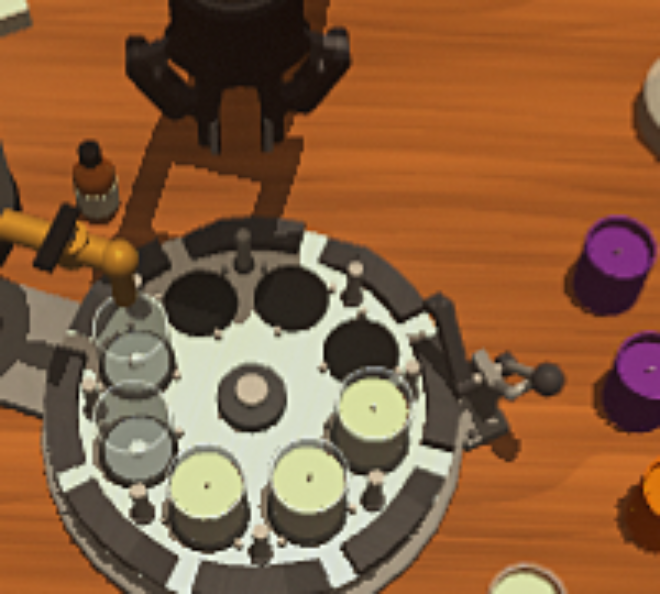

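The scene view shows the pawl thrown back, with its ball at crop (547,378) and the nose up off the rim. In the wrist view the chosen pin's top at (322,236) lies centred in the jaw gap (288 to 358). I descend over it and narrow the jaws to 16 mm.

```bash
python3 -m jog '{"offset":[[0,0.02,-0.8],[0,0,-0.8],[0,0,-0.6],[0,0,-0.5],[0,0,0],[0,0,0],[0,0,0]],"angular":[[0,0,0],[0,0,0],[0,0,0],[0,0,0],[0,0,0],[0,0,0],[0,0,0]],"jaw":[26,26,26,26,16,16,16]}'
python3 - <<'E'
from plant import manip
import cv2,json,numpy as np
from h import *
s=manip.state(); im=manip.grab_frame('wrist'); cv2.imwrite('pics/w5.png',im)
c=np.array([.616,-.0285]); d=s['tool_pos'][:2]-c; th0=np.arctan2(d[1],d[0])%(2*np.pi); print(s['tool_pos'],np.degrees(th0),np.hypot(*d))
p=s['tool_pos'][:2].copy()
for i,a in enumerate(np.linspace(np.degrees(th0),139.5,24)[1:]):
    g=c+.1085*np.array([np.cos(np.radians(a)),np.sin(np.radians(a))]); u=np.round((g-p)/.05,2); p=p+u*.05; print(u.tolist(),round(a,1))
E
```

```text
time: 5.65
tool_pos: [0.5105, -0.0394, 0.0713]
tool_rot: [-0.035, 0.032, -0.706, 0.707]
contact_force: [-0.2, 0.2, 0.1]
gripper_width: 0.188
[ 0.51046314 -0.03937873  0.07134533] 185.88526016776447 0.10609606327946691
[-0.05, 0.07] 183.9
[-0.01, 0.08] 181.9
[0.0, 0.07] 179.8
[0.0, 0.08] 177.8
[0.01, 0.08] 175.8
[0.0, 0.07] 173.8
[0.01, 0.08] 171.8
[0.02, 0.07] 169.8
[0.01, 0.08] 167.7
[0.02, 0.07] 165.7
[0.02, 0.08] 163.7
[0.02, 0.07] 161.7
[0.03, 0.07] 159.7
[0.02, 0.07] 157.7
[0.03, 0.07] 155.6
[0.04, 0.07] 153.6
[0.03, 0.07] 151.6
[0.04, 0.07] 149.6
[0.04, 0.06] 147.6
[0.04, 0.07] 145.6
[0.05, 0.06] 143.5
[0.04, 0.06] 141.5
[0.05, 0.06] 139.5
```

View pics/w5.png

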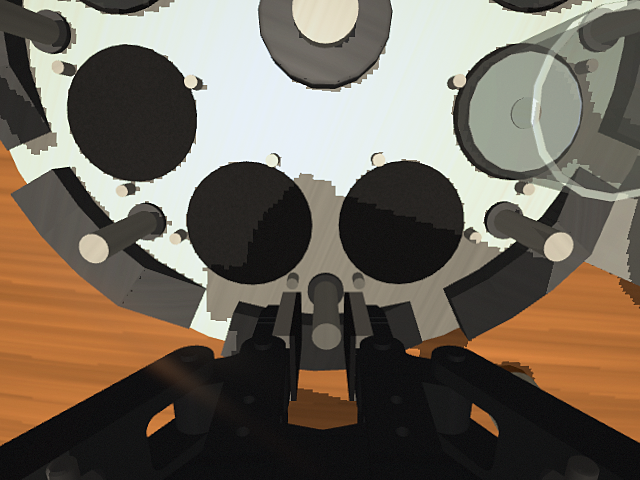

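The pin's top at (326,333) stands between the pads (295 and 357), and the neighbouring nests are empty. I push clockwise along the arc.

```bash
python3 -m jog '{"offset":[[-0.05,0.07,0],[-0.01,0.08,0],[0,0.07,0],[0,0.08,0],[0.01,0.08,0],[0,0.07,0],[0.01,0.08,0],[0.02,0.07,0],[0.01,0.08,0],[0.02,0.07,0],[0.02,0.08,0],[0.02,0.07,0]],"angular":[[0,0,-0.34],[0,0,-0.34],[0,0,-0.34],[0,0,-0.34],[0,0,-0.34],[0,0,-0.34],[0,0,-0.34],[0,0,-0.34],[0,0,-0.34],[0,0,-0.34],[0,0,-0.34],[0,0,-0.34]],"jaw":[16,16,16,16,16,16,16,16,16,16,16,16]}'
python3 - <<'E'
from plant import manip
import cv2
im=manip.grab_frame('wrist'); cv2.imwrite('pics/w6.png',im)
E
```

```text
time: 6.9
tool_pos: [0.5136, 0.0044, 0.0719]
tool_rot: [0.116, -0.12, -0.697, 0.698]
contact_force: [2.9, -3.7, -1.1]
gripper_width: 0.186
```

View pics/w6.png

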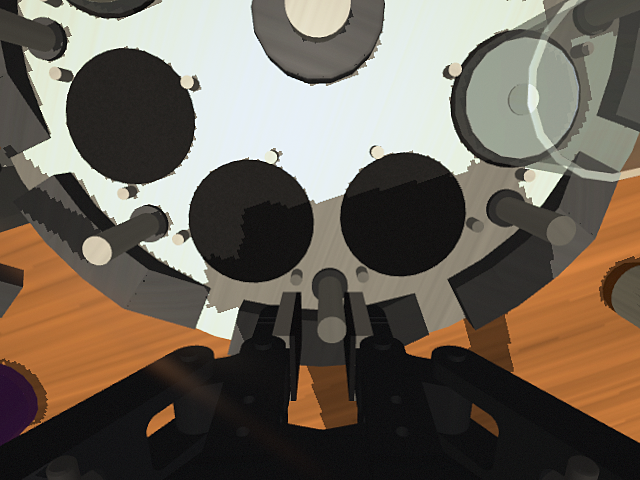

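```bash
python3 -m jog '{"offset":[[0.03,0.07,0],[0.02,0.07,0],[0.03,0.07,0],[0.04,0.07,0],[0.03,0.07,0],[0.04,0.07,0],[0.04,0.06,0],[0.04,0.07,0],[0.05,0.06,0],[0.04,0.06,0],[0.05,0.06,0],[0,0,0]],"angular":[[0,0,-0.34],[0,0,-0.34],[0,0,-0.34],[0,0,-0.34],[0,0,-0.34],[0,0,-0.34],[0,0,-0.34],[0,0,-0.34],[0,0,-0.34],[0,0,-0.34],[0,0,-0.34],[0,0,0]],"jaw":[16,16,16,16,16,16,16,16,16,16,16,16]}'
python3 - <<'E'
from plant import manip
import cv2,numpy as np
s=manip.state();d=s['tool_pos'][:2]-[.616,-.0285];print(np.degrees(np.arctan2(d[1],d[0])),np.hypot(*d))
im=manip.grab_frame('wrist'); cv2.imwrite('pics/w7.png',im)
im=manip.grab_frame('scene'); cv2.imwrite('pics/s7full.png',im);cv2.imwrite('pics/s7.png',cv2.resize(im[220:380,240:440],(750,600),interpolation=cv2.INTER_CUBIC))
E
```

```text
time: 8.15
tool_pos: [0.5331, 0.0421, 0.071]
tool_rot: [-0.25, 0.252, 0.662, -0.661]
contact_force: [-0.7, 0.9, -0.2]
gripper_width: 0.187
139.56128587563964 0.10887022000286734
```

View pics/w7.png

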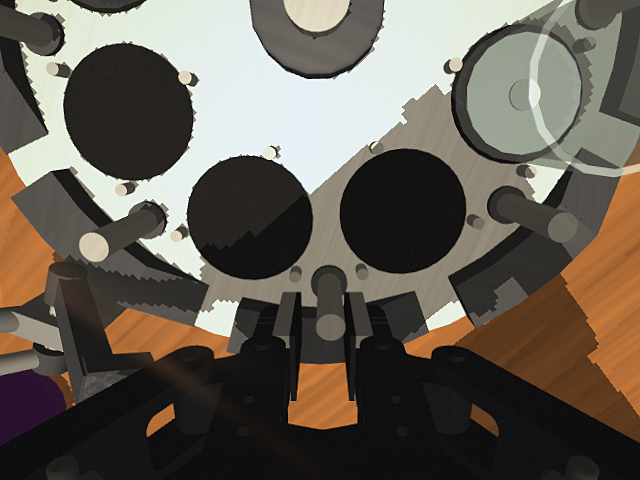

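View pics/s7.png

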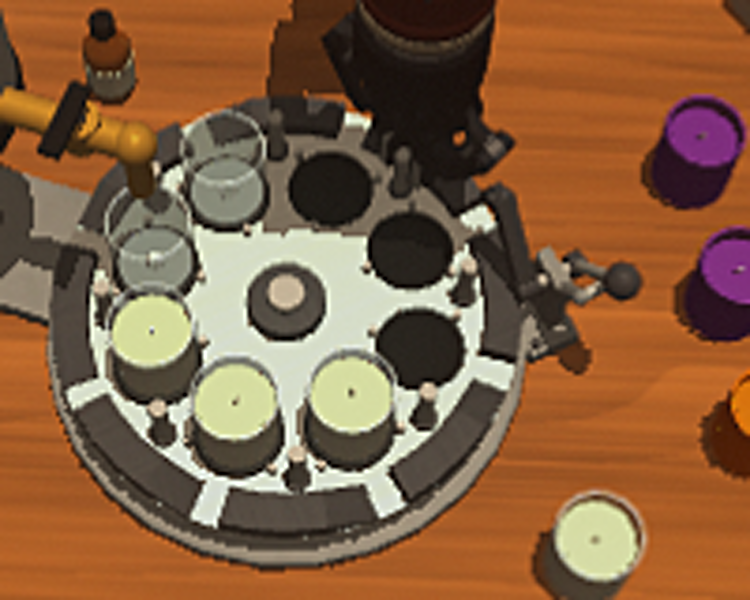

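The carousel stands about a notch back, with the missed glass under the spout. I measure the angle by tracking rim-notch corners between the first and current scene pictures.

```bash
cat > ang.py <<'E'
import sys
from plant import manip
from h import *
def ang(f):
    S=manip.camera_model('scene'); a=cv2.imread('pics/scene0.png',0); b=cv2.imread(f,0)
    # notch crops at lower rim (pixel) tracked
    s=lambda u,v:(240+(u+.5)/3.75-.5,220+(v+.5)/3.75-.5)
    P=np.float32([s(*p) for p in [(383,497),(207,502),(83,393),(495,373),(428,400),(295,465),(157,418)]])
    Z=[.056]*4+[.08]*3
    q,ok,e=cv2.calcOpticalFlowPyrLK(a,b,P,None,winSize=(13,13),maxLevel=1)
    c=np.array([.616,-.0285]); r=[]
    for p0,p1,z,o in zip(P,q,Z,ok):
        u=onz(S,p0,z)[:2]-c; v=onz(S,p1,z)[:2]-c
        r.append((np.degrees(np.arctan2(u[0]*v[1]-u[1]*v[0],u@v)),(np.hypot(*v)-np.hypot(*u))*1000))
    print(np.round(r,2).tolist()); print('median dev deg',np.median([x[0] for x in r]))
ang(sys.argv[1])
E
python3 ang.py pics/s7full.png
```

```text
[[0.25, -0.06], [0.31, 0.01], [0.19, -0.07], [0.24, 0.08], [0.28, -0.0], [0.18, 0.0], [0.21, 0.21]]
median dev deg 0.23739224680872079
```

The measured deviation is +0.24° from exactly one notch back, well inside the ±1.7° play. I open, lift and go round to the far side of the thrown ball.

```bash
python3 -m jog '{"offset":[[0,0,0],[0,0,0],[0,0,0],[0,0,0.5],[0,0,0.8],[0,0,0.9],[0,0,0.8],[0.3,0.32,0],[0.35,0.37,0],[0.35,0.37,0],[0.35,0.37,0],[0.35,0.37,0]],"angular":[[0,0,0],[0,0,0],[0,0,0],[0,0,0],[0,0,0],[0,0,0.5],[0,0,1],[0,0,1],[0,0,1],[0,0,1],[0,0,1],[0,0,1]],"jaw":[26,26,26,26,26,0,0,0,0,0,0,0]}' ; python3 -m jog '{"offset":[[0.35,0.37,0],[0.35,0.37,0],[0.29,0.33,0],[0,0,0],[0,0,0],[0,0,0]],"angular":[[0,0,1],[0,0,1],[0,0,1],[0,0,1],[0,0,1],[0,0,0]],"jaw":[0,0,0,0,0,0]}'
python3 - <<'E'
from plant import manip
import cv2,numpy as np
from h import *
s=manip.state(); im=manip.grab_frame('wrist'); cv2.imwrite('pics/w8.png',im)
W=manip.camera_model('wrist')
q=s['tool_rot'];M=R.from_quat([q[1],q[2],q[3],q[0]]).as_matrix();print(s['tool_pos'],np.degrees(np.arctan2(M[1,0],M[0,0])),s['joint_pos'].round(2))
print(proj(W,[.626,.1636,.116],s))
im=manip.grab_frame('scene'); cv2.imwrite('pics/s8full.png',im);cv2.imwrite('pics/s8.png',cv2.resize(im[200:380,240:480],(800,600),interpolation=cv2.INTER_CUBIC))
E
python3 ang.py pics/s8full.png
```

```text
time: 9.45
tool_pos: [0.6174, 0.1327, 0.2191]
tool_rot: [-0.014, 0.014, 0.707, -0.707]
contact_force: [1.6, -0.5, -0.3]
gripper_width: -0.0
time: 10.05
tool_pos: [0.6663, 0.1857, 0.2188]
tool_rot: [0.168, -0.168, 0.687, -0.687]
contact_force: [-0.4, -0.7, 0.8]
gripper_width: -0.003
[0.66628464 0.18566308 0.21881938] -152.53933106378008 [0.16 0.21 1.46 0.   1.47 1.26]
[322.03849239 311.30048499]
[[0.25, 0.15], [0.31, 0.24], [0.19, 0.04], [-1.22, -27.34], [0.32, 0.01], [0.17, -0.03], [0.18, 0.22]]
median dev deg 0.18501091980333256
```

View pics/w8.png

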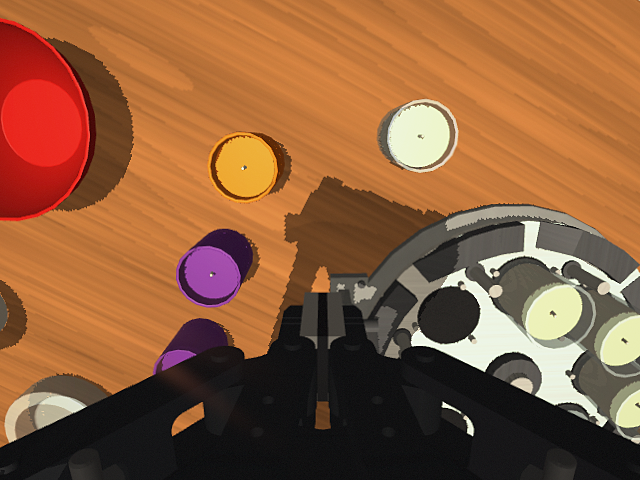

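View pics/s8.png

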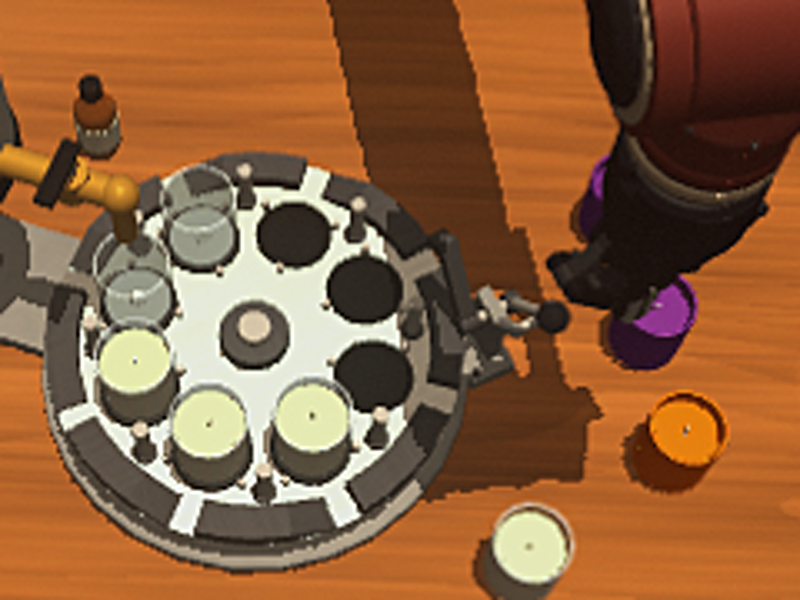

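```bash
python3 - <<'E'
from plant import manip
from h import *
S=manip.camera_model('scene')
print(onz(S,(240+553.5/3.3333-.5,200+318.5/3.3333-.5),.116))
E
python3 -m jog '{"offset":[[0,0,-0.8],[0,0,-0.8],[0,0,-0.5],[0,0,-0.2],[0,0,0]],"angular":[[0,0,0],[0,0,0],[0,0,0],[0,0,0],[0,0,0]],"jaw":[0,0,0,0,0]}'
python3 - <<'E'
from plant import manip
import cv2
im=manip.grab_frame('scene');cv2.imwrite('pics/s9.png',cv2.resize(im[200:380,300:500],(660,594),interpolation=cv2.INTER_CUBIC))
E
```

```text
[0.62572349 0.16412665 0.116     ]
time: 10.65
tool_pos: [0.6652, 0.1851, 0.1024]
tool_rot: [0.166, -0.169, 0.687, -0.687]
contact_force: [0.1, -0.6, 0.4]
gripper_width: -0.002
```

View pics/s9.png

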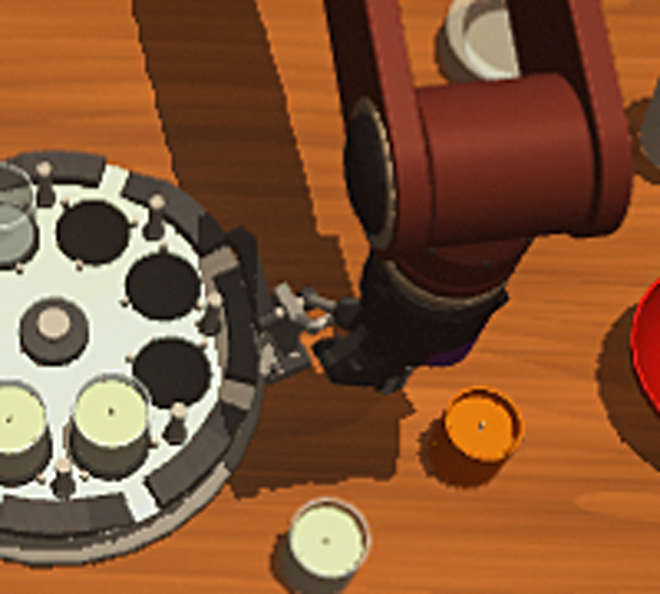

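```bash
python3 -m jog '{"offset":[[-0.15,-0.08,0],[-0.15,-0.08,0],[-0.15,-0.08,0],[-0.15,-0.08,0],[-0.15,-0.08,0],[-0.15,-0.08,0.02],[-0.15,-0.08,0.02],[0,0,0],[0,0,0]],"angular":[[0,0,0],[0,0,0],[0,0,0],[0,0,0],[0,0,0],[0,0,0],[0,0,0],[0,0,0],[0,0,0]],"jaw":[0,0,0,0,0,0,0,0,0]}'
python3 - <<'E'
from plant import manip
import cv2
im=manip.grab_frame('scene');cv2.imwrite('pics/s10.png',cv2.resize(im[200:380,300:500],(660,594),interpolation=cv2.INTER_CUBIC))
E
```

```text
time: 11.6
tool_pos: [0.6137, 0.1574, 0.1064]
tool_rot: [0.168, -0.168, 0.687, -0.687]
contact_force: [0.7, 0.5, 0.0]
gripper_width: 0.001
```

View pics/s10.png

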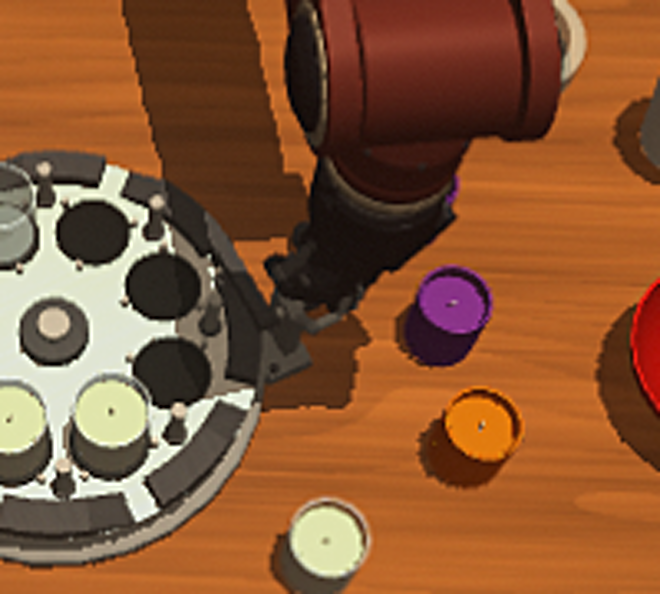

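The pawl has swung down towards the rim. I back off and rise clear to inspect it.

```bash
python3 -m jog '{"offset":[[0.15,0.08,0],[0.1,0.05,0.3],[0,0,0.8],[0,0,0.8],[-0.1,0.1,0.8],[-0.6,0.2,0.3],[-0.8,0.2,0],[-0.8,0,0],[-0.8,0,0],[0,0,0],[0,0,0]],"angular":[[0,0,0],[0,0,0],[0,0,0],[0,0,0],[0,0,0],[0,0,0],[0,0,0],[0,0,0],[0,0,0],[0,0,0],[0,0,0]],"jaw":[0,0,0,0,0,0,0,0,0,0,0]}'
python3 - <<'E'
from plant import manip
import cv2,json,numpy as np
s=manip.state();im=manip.grab_frame('wrist');cv2.imwrite('pics/w11.png',im);json.dump({k:np.asarray(v).tolist() for k,v in s.items()},open('w11.json','w'))
im=manip.grab_frame('scene');cv2.imwrite('pics/s11full.png',im);cv2.imwrite('pics/s11.png',cv2.resize(im[220:380,240:440],(750,600),interpolation=cv2.INTER_CUBIC))
im=manip.grab_frame('top');cv2.imwrite('pics/t11.png',im)
E
python3 ang.py pics/s11full.png
```

```text
time: 12.75
tool_pos: [0.4718, 0.1894, 0.2579]
tool_rot: [-0.169, 0.167, -0.687, 0.687]
contact_force: [0.4, 0.3, 0.9]
gripper_width: -0.005
[[0.25, 0.01], [0.31, 0.09], [0.19, -0.04], [0.24, 0.2], [0.29, -0.0], [0.18, 0.0], [0.2, 0.21]]
median dev deg 0.23873203013558927
```

View pics/w11.png

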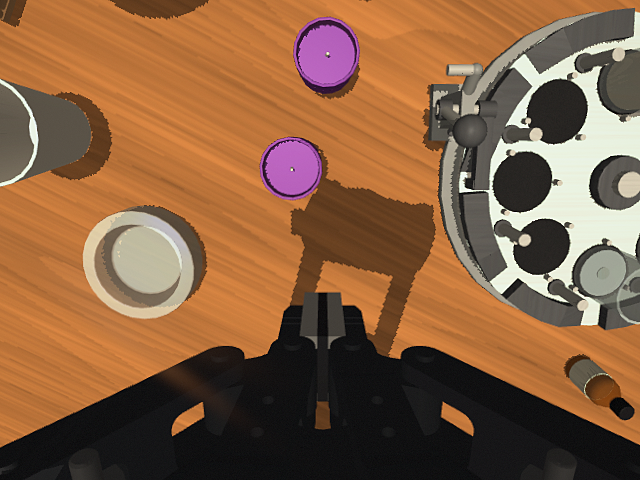

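View pics/s11.png

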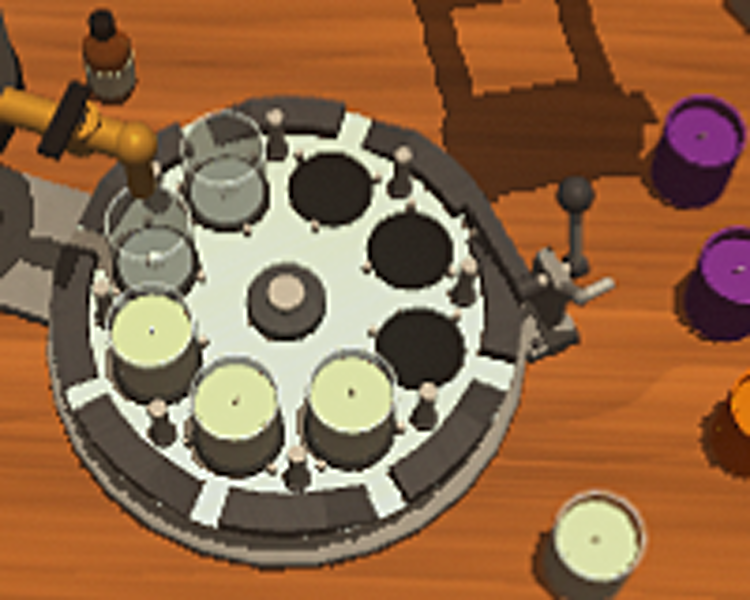

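View pics/t11.png

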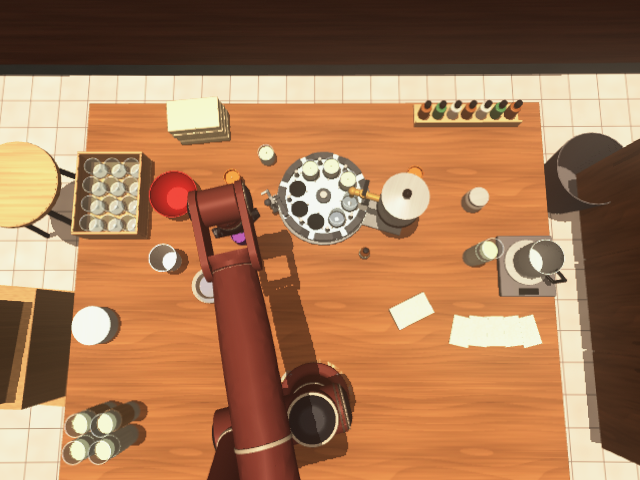

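Run:
```python
import cv2,numpy as np
a=cv2.imread('pics/scene0.png',0);b=cv2.imread('pics/s11full.png',0)
P=np.float32([[393.3,271.5],[151/3.75+240,343/3.75+220-22],[281,283]])
for n,(u,v,w) in {'ball':(393,271,8),'rod':(393,281,6),'glass under spout':(280,285,10),'done':(398,365,12),'bottle':(268,236,10)}.items():
    t=a[v-w:v+w+1,u-w:u+w+1]; r=cv2.matchTemplate(b[v-w-12:v+w+13,u-w-12:u+w+13],t,cv2.TM_CCOEFF_NORMED); _,m,_,l=cv2.minMaxLoc(r); print(n,m,np.array(l)-12)
d=cv2.absdiff(cv2.imread('pics/scene0.png'),cv2.imread('pics/s11full.png')).max(2)
for n,(u,v) in {'jar':(114,288),'tall':(127,210),'ashtray':(456,212),'cup':(515,230),'bowl':(523,308),'foam':(573,177),'deck':(224,180)}.items(): print(n,(d[v-20:v+20,u-20:u+20]>40).mean())
```

```text
ball 0.6000567078590393 [0 0]
rod 0.9991353154182434 [0 0]
glass under spout 0.9671671986579895 [0 0]
done 0.9998326897621155 [0 0]
bottle 0.9991074800491333 [0 0]
jar 0.0
tall 0.0
ashtray 0.0
cup 0.0
bowl 0.0
foam 0.0
deck 0.0
```

The lever rod and ball match their starting pixels with no shift, so the pawl is fully down. A nose resting on the rim would shift the ball about 8 px. I hand the job in.

```bash
python3 -c "
from plant import manip
print(manip.job_done())"
```

```text
the job is handed in; nothing more can be done
None
```

I threw the pawl up with the shut fingertips, pushed the carousel back one notch, tipped the pawl down again, and handed the job in at about 13 s. For the push, the slightly open jaws straddled the 202.5° pin.

What the last checks showed:
- **Carousel:** 0.24° short of exactly one notch back, with the same reading before and after the pawl dropped.
- **Pawl:** the lever rod is back at its starting pixels (match 0.999), so the pawl reads as fully down. The ball also matched at zero shift, but weakly (0.60), probably because the arm's shadow falls behind it.
- **Missed glass:** it stands where the glass under the spout stood at the start (match 0.97), and all five glasses look upright.
- **Other things:** no visible change in the scene view for any of the eight objects.
- **Robot:** clear of everything at hand-in.

One disagreement: the wrist camera read about 4 px (3 mm) to one side of the two fixed cameras. It made no difference to the job.

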